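# Re-zero the balance through its sunken key

### The arm

A 6-joint arm with a two-finger parallel gripper is mounted at the origin on the work surface. World frame = base frame: x ahead of the robot, y to its left, z up, the work surface at z = 0. Lengths are in mm, angles in rad, forces in N, time in s.
With the tool pointing down it reaches from about 250 to 775 mm from the base axis. Payload 4 kg.
Tool frame: the origin (TCP) lies midway between the tips of the shut fingers; the grasp point (between the pads) lies env.grip_depth behind it (env.grip_depth is the distance from the TCP to the grasp point, in mm); z points along the fingers, y is the direction in which the jaws open and shut (so a half turn about z gives the same grasp; the last joint's range is limited). The gripper opens to 85 mm and grips with 20 to 120 N. Pads are 22 mm wide; open, the fingers measure 114 mm over their backs; the gripper's body (76 mm by 85 mm) begins 54 mm behind the grasp point. The pads swing forward as they close: fully open they stand 13 mm farther back than shut.
Start: joints at [-1.392, 0.087, 1.371, -0, 1.684, -0.103], TCP at [152.943, -528.324, 231.341] pointing down, gripper open.
Joint ranges: [-3.1, 3.1], [-0.76, 2.03], [0.27, 2.55], [-1.08, 4.22], [0.17, 2.65], [-2.57, 2.57]. Speed limits (rad/s): [2.79, 2.79, 3.14, 3.14, 3.14, 3.14].

### API

Orientations are given as [roll, pitch, yaw] about the fixed x, y, z axes, in that order (R = Rz(yaw) Ry(pitch) Rx(roll)).
In Python, from station import readout, vision, workorder, env gives the robot as it stands.
- The arm moves only by the shell command python3 -m jog 'ROWS' [OPENING]. ROWS is JSON, a list that holds one entry, the list of rows, each a list of 6 numbers: the shift along the tool's x, y, z in m, then the turn, a rotation vector about the tool's x, y, z in rad. In form: [[[tx, ty, tz, wx, wy, wz], ...]]. A call has 1 to 5 rows; each row is the pose to reach, as a shift and turn from the pose commanded when the call began, along the tool's axes at that moment; what a row does not reach only later rows make up. A row lasts 1/8 s, in which the tool goes at most 62.5 mm and 10.7 degrees, less where a joint would pass 70% of its speed; a pose out of reach is approached as far as the arm can. A call with a gripper value outside its range is refused whole. OPENING is the closure, from 0 (fully open) to 1 (shut), set as the call begins (- or left out, the last holds). The fingers move at their own pace and stop on an object; the grip force is fixed at half the most. Time passes only in rows, so rows that repeat a pose let the fingers close. It gives the time, the measured TCP pose, the force and the opening at its end, in the units of the state.
- readout.get_obs(): the state, without advancing time (a new reading comes with each control period).
- vision.snapshot(name): name is "scene" or "top"; returns a dict with "img" (420x560x3 uint8, red, green, blue), "camera_matrix" (3x3 intrinsics, pixels), "rvec" (rotation vector, rad) and "tvec" (3), from world to camera coordinates, as OpenCV has them. Camera axes: x right, y down, z forward; pixel columns grow to the right and rows downward; lengths in mm; the calibration is good to about 2 mm. A picture is of the moment at which its call begins. There is no depth.
- workorder.close_job(): hands the job in, once; it reports no verdict.
The state is a dict: "time": time; "joint_positions": joint angles; "qvel": joint speeds; "effort": joint torques, N m; "tcp_pos": TCP position; "tcp_rot": TCP orientation; "force": force on the tool from outside, world axes, zero at the start; "moment": the same for the moment, N m; "opening": finger opening in mm.
Only numpy, scipy, OpenCV 4.12 (cv2) and the standard library are available. Lean on these libraries where they do the work, as an engineer would, in place of code of your own. Each camera call takes 0.05 s, during which the arm holds its last target. There are 200 camera calls.

### The job

Re-zero the laboratory balance: with a fingertip, gently push the orange tube box along the balance's front deck, towards the end with the raised stop lip, sliding it and never gripping or lifting it, until it lies completely clear of the square well it covers but still flat on the deck. Then reach into the well, press the sunken green key all the way down, keep it down for about a second and let it come back up. Leave the dish on the pan, the stirrer's sunken red key and everything else on the bench alone, and finish clear of everything.

Things in the scene. Friction and masses are not known exactly. Their poses are not given: they have to be found in the camera images.
- balance: White and grey laboratory balance fixed to the bench, 230 (x) x 260 (y) mm. Origin: centre of its underside on the bench; x points from its front (key deck) to its back (pan), y to the end with the stop lip, z up. Its round steel pan (116 mm across, top 70 mm above the bench) is centred at x +50, y +30 mm, on a white housing 58 mm high.
- deck (a point): Centre of the flat grey deck, 50 mm above the bench, at x -65, y 0 mm on the balance. The deck is 100 mm deep (x) and spans the balance's width (y -130 to +130). Along its front runs a lip 6 mm wide, 7 mm high (inner face 44 mm from this point); behind is the white housing, 8 mm higher (50 mm from it). The -y end is open, without a lip.
- stop (a point): Middle of the stop lip's inner face at deck level, at the deck's +y end (y +124 mm on the balance); the lip is 6 mm wide and 7 mm high.
- well (a point): Centre of the mouth of the square well, at the level of the deck (50 mm above the bench), at x -65, y -55 mm from the balance's origin. The well is 50 x 50 mm, its sides parallel to the balance's x and y, and 28 mm deep, with a black line round the mouth. At the start the orange box covers it.
- tare (a joint): Travel of the green key in m: 0 up, 0.005 fully down. A spring returns it; it starts to move at about 2 N and is fully down at 6 N.
- tare_top (a point): Centre of the top of the green key, a flat round key 30 mm in diameter in the middle of the well; its top is 16 mm below the deck when up and 21 mm when fully down. It moves straight down.
- dish: Round aluminium weighing dish standing loose on the balance's pan, 60 mm across, 18 mm high; origin at the centre of its underside. Leave it.
- stirrer: Grey magnetic stirrer fixed to the bench beside the balance (on either side of it), 180 (x) x 150 (y) x 56 mm, with a white round plate; origin at the centre of its underside. It has a sunken red key of the same kind, which is not to be pressed.
- stirkey (a joint): Travel of the stirrer's red key in m: 0 up, 0.005 fully down. Must not be pressed.
- rack: Green wire rack with capped sample tubes, loose, 85 x 205 x 110 mm, origin at the centre of its underside. Leave it.
- bottle: Clear bottle with a blue cap, loose, 64 mm across, 150 mm high, origin at its underside. Leave it.
- beaker: Glass beaker, loose, 70 mm across, 85 mm high, origin at its underside. Leave it.
- jar: Amber jar with a black lid, loose, 60 mm across, 80 mm high, origin at its underside. Leave it.
- timer: White bench timer lying flat, loose, 60 x 60 x 20 mm, origin at its underside. Leave it.
- tubebox: Orange tube box, loose, 70 x 70 x 32 mm with a white paper label on its lid, about 0.1 kg, standing flat on the balance's deck over the well, its sides nearly parallel to the balance's (within 0.1 rad). It slides on the deck with dry friction, under 2 N. Its x and y are the box's sides, z up. Origin at the centre of its underside.
- tubebox_mid (a point): Centre (half-way up, 16 mm above its underside) of the orange tube box, tubebox.
Not all that is in view belongs to the job. Of the things that look like the tubebox, the largest one is meant.

How it is judged (in metres and radians):
On the way, in this order (a step that is already met when the one before it is completed fails the run):
1. the orange box has been pushed clear of the well and lies on the deck (y of tubebox_mid in the frame of balance above 0.005 m and z of tubebox_mid in the frame of balance between 0.062 and 0.071 m), for 0.1 s.
2. the green key is held fully down by the fingers for half a second (value of joint tare above 0.0042 m and contact force between the fingers and tare above 0.5 N and y of tubebox_mid in the frame of balance above 0.005 m), for 0.5 s.
At the end, for the whole second after the job is handed in: The green key is back up (within 1 mm) after having been held down at least 4.2 of its 5 mm for half a second; the orange box lies flat on the deck with its centre at least 5 mm to the +y side of the balance's middle, so the well is wholly uncovered; the dish is where it was within 20 mm (all of step 1 and value of joint tare below 0.001 m and y of tubebox_mid in the frame of balance below 0.11 m and angle between tubebox_mid's own z axis and vertical below 0.06 rad and distance of dish from where it was at the start of the episode below 0.02 m); the robot touches nothing.
It fails at once if the orange box is lifted or tipped instead of being slid, or falls off the deck (z of tubebox_mid in the frame of balance above 0.076 m or angle between tubebox_mid's own z axis and vertical above 0.25 rad or z of tubebox_mid in the frame of balance below 0.05 m).
It fails at once if the orange box is gripped or shoved hard (over 30 N from the fingers) (contact force between the fingers and tubebox above 30 N).
It fails at once if the stirrer's red key is pressed (value of joint stirkey above 0.002 m).
It fails at once if the dish on the pan is disturbed (distance of dish from where it was at the start of the episode above 0.02 m).
It fails at once if another thing on the bench is knocked or moved (distance of any of rack, bottle, beaker, jar, timer from where it was at the start of the episode above 0.02 m).
It also fails if it takes over 43 s, if anything falls off the work surface, if the arm or the gripper's body presses on something with over 40 N, if the wrist force passes 120 N, or if a joint passes its speed limit or range.

## Working session

There is one attempt and no reset: what is moved stays moved. The work goes in short steps, Python scripts to look and compute and a shell command to move; the robot and the scene stay as the last step left them, time stands still between calls to the robot, and variables do not carry over. Pictures are saved under pics/ and viewed, about 8 in all and at most 12, crops included, and the job is handed in when it is done.

```bash
mkdir -p pics
cat > h.py <<'E'
import numpy as np, cv2
from station import readout, vision, workorder, env
def snap(n,f):
    s=vision.snapshot(n); cv2.imwrite('pics/'+f,s['img'][:,:,::-1]); return s
def ray(s,px,z):
    K=np.array(s['camera_matrix']);R=cv2.Rodrigues(np.array(s['rvec'],float))[0];t=np.array(s['tvec'],float).ravel()
    c=-R.T@t; o=[]
    for u,v in px:
        d=R.T@np.linalg.inv(K)@[u,v,1]; o.append(c+d*(z-c[2])/d[2])
    return np.array(o)
def proj(s,P):
    return cv2.projectPoints(np.array(P,float).reshape(-1,3),np.array(s['rvec'],float),np.array(s['tvec'],float),np.array(s['camera_matrix']),None)[0].reshape(-1,2)
E
python3 - <<'E'
from h import *
import pickle
a=snap('top','top0.png');b=snap('scene','scene0.png');pickle.dump((a,b),open('s0.pkl','wb'))
print(readout.get_obs(),env.grip_depth)
E
```

```text
{'time': 0.1, 'joint_positions': array([-1.39205179e+00,  8.78994723e-02,  1.37210931e+00, -1.61889808e-05,
        1.68357487e+00, -1.03091032e-01]), 'qvel': array([ 0.00076609, -0.00164256, -0.00334955, -0.00043435, -0.00060646,
       -0.00119678]), 'effort': array([ 2.67004696e-03, -3.53010607e+01, -3.14220500e+01, -6.59347393e-05,
        7.90140097e-03,  1.63055438e-05]), 'tcp_pos': array([ 152.88232112, -527.86732665,  230.24297259]), 'tcp_rot': array([-3.13961057e+00, -1.88886561e-04,  2.81833575e-01]), 'force': array([-0.13049811,  0.24736684, -0.16262082]), 'moment': array([ 0.0206795 , -0.0097425 , -0.02709673]), 'opening': 85.38367370922757} 18.700000000000003
```

View pics/top0.png

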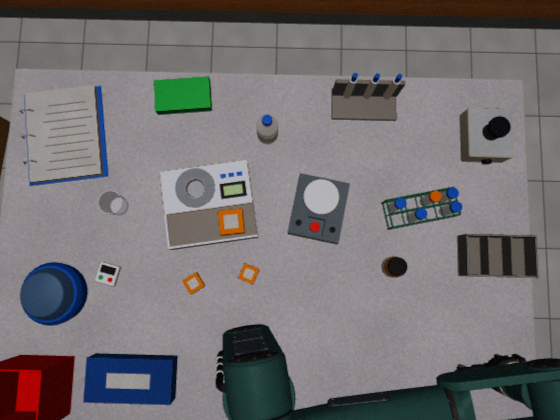

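View pics/scene0.png

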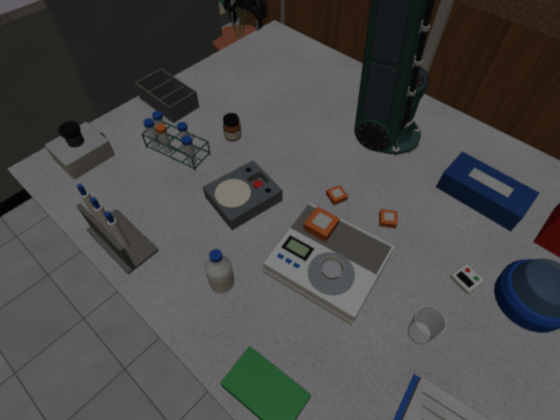

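The top view shows the balance at about (208,204), with the deck on the lower side, the box at (231,221) and the open deck to its left. The stirrer is at (319,208), and the two smaller orange decoys are at (193,283) and (249,273). Next I'll measure.

Run:
```python
from h import *
import pickle
a,b=pickle.load(open('s0.pkl','rb'))
for n,s,z in(('top',a,82),('scene',b,82)):
    hsv=cv2.cvtColor(s['img'],cv2.COLOR_RGB2HSV)
    m=cv2.inRange(hsv,(3,150,90),(18,255,255))
    m=cv2.morphologyEx(m,cv2.MORPH_CLOSE,np.ones((3,3)))
    for c in cv2.findContours(m,cv2.RETR_EXTERNAL,2)[0]:
        if cv2.contourArea(c)>80:
            r=cv2.minAreaRect(c);print(n,cv2.contourArea(c),r); print(ray(s,cv2.boxPoints(r),z).round(1).tolist())
print('origin px',proj(a,[[0,0,0],[400,0,0],[0,-300,0]]).round(), proj(b,[[0,0,0],[400,0,0]]).round())
c=a['img'][150:260,150:360][:,:,::-1]; cv2.imwrite('pics/c1.png',cv2.resize(c,None,fx=3.8,fy=3.8,interpolation=cv2.INTER_CUBIC))
c=b['img'][170:330,250:410][:,:,::-1]; cv2.imwrite('pics/c2.png',cv2.resize(c,None,fx=3.75,fy=3.75,interpolation=cv2.INTER_CUBIC))
```

```text
top 250.5 ((193.19119262695312, 282.98529052734375), (16.29236602783203, 17.149858474731445), 59.03623962402344)
[[327.3, 223.3, 82.0], [352.8, 183.2, 82.0], [314.7, 158.0, 82.0], [289.4, 198.0, 82.0]]
top 236.5 ((248.2845001220703, 273.33624267578125), (16.019386291503906, 16.413307189941406), 23.198591232299805)
[[338.7, 66.7, 82.0], [381.0, 49.9, 82.0], [364.5, 8.1, 82.0], [322.3, 24.9, 82.0]]
top 571.5 ((230.7574462890625, 221.57427978515625), (25.373449325561523, 24.875930786132812), 84.2894058227539)
[[527.7, 131.9, 82.0], [536.6, 61.5, 82.0], [464.6, 52.0, 82.0], [455.8, 121.9, 82.0]]
top 91.5 ((435.5, 196.0), (10.0, 11.0), 90.0)
[[598.0, -475.5, 82.0], [598.7, -506.9, 82.0], [569.8, -506.3, 82.0], [569.0, -474.9, 82.0]]
scene 184.0 ((388.5, 217.0), (14.0, 15.0), 90.0)
[[361.1, 186.9, 82.0], [333.3, 216.5, 82.0], [372.3, 241.5, 82.0], [399.3, 212.6, 82.0]]
scene 510.0 ((321.4384765625, 221.1077117919922), (27.659744262695312, 21.582042694091797), 29.74488067626953)
[[536.6, 64.0, 82.0], [469.9, 45.4, 82.0], [461.4, 120.9, 82.0], [526.9, 136.5, 82.0]]
scene 162.5 ((336.74658203125, 193.1575469970703), (12.991567611694336, 16.73688507080078), 69.44395446777344)
[[407.1, 36.5, 82.0], [359.9, 55.6, 82.0], [386.3, 91.4, 82.0], [432.1, 72.3, 82.0]]
origin px [[259. 397.]
 [263. 257.]
 [363. 400.]] [[389. 132.]
 [316. 199.]]
```

View pics/c1.png

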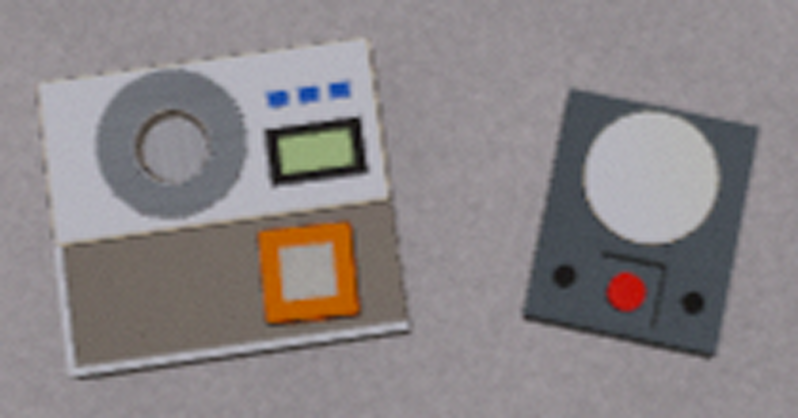

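View pics/c2.png

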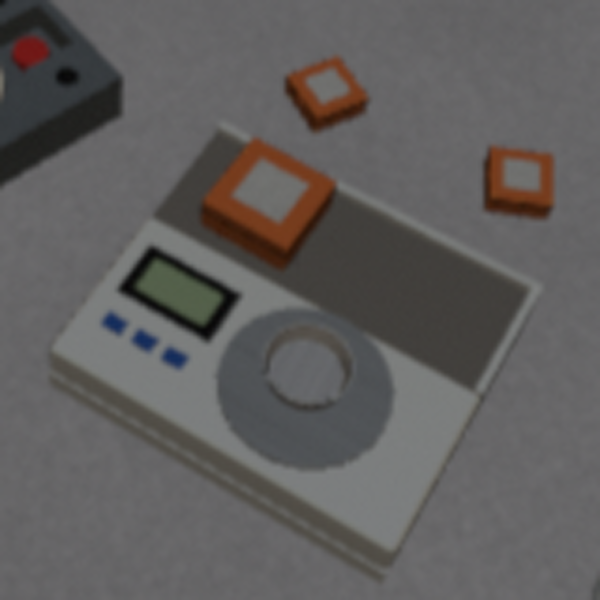

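Run:
```python
from h import *
import pickle
a,b=pickle.load(open('s0.pkl','rb'))
ct=lambda p:(np.array(p)+.5)/3.8-.5+[150,150]
cs=lambda p:(np.array(p)+.5)/3.75-.5+[250,170]
obs=[(a,ct,[(38,83),(370,38),(60,243),(388,198)],58,[(115,130),(115,-130),(-15,130),(-15,-130)]),
(a,ct,[(75,377),(409,329)],57,[(-115,130),(-115,-130)]),
(b,cs,[(392,556),(50,352),(478,398),(153,217)],58,[(115,130),(115,-130),(-15,130),(-15,-130)]),
(b,cs,[(541,287),(222,123)],57,[(-115,130),(-115,-130)])]
def fit(W,L):
    Wc,Lc=W.mean(0),L.mean(0); z=((W-Wc)[:,0]+1j*(W-Wc)[:,1])@np.conj((L-Lc)[:,0]+1j*(L-Lc)[:,1])
    th=np.angle(z); R=np.array([[np.cos(th),-np.sin(th)],[np.sin(th),np.cos(th)]]); t=Wc-R@Lc
    return th,R,t,W-(L@R.T+t)
for sel in(obs[:2],obs[2:],obs):
    W=np.vstack([ray(s,f(p),z)[:,:2] for s,f,p,z,l in sel]);L=np.vstack([np.array(l,float) for *_,l in sel])
    th,R,t,r=fit(W,L);print(th,t,'res',r.round(1).tolist())
for n,p in dict(well=(-65,-55),deck=(-65,0)).items(): print(n,R@p+t)
print('box in bal',R.T@(np.array([496.8,91.8])-t), 'dish guess',R@(50,30)+t)
for q in((527.7,131.9),(536.6,61.5),(464.6,52),(455.8,121.9)): print(R.T@(np.array(q)-t))
# stirrer corners z56
print('stirrer',ray(a,ct([(570,88),(758,127),(525,318),(714,356)]),56)[:,:2].round())
```

```text
0.1657369410211016 [550.37593964 161.54963732] res [[-1.2, -0.5], [-2.4, 0.4], [3.0, -2.8], [0.9, 4.1], [-0.0, -3.0], [-0.3, 1.7]]
0.1649940583823025 [551.94565382 163.88834924] res [[0.1, -1.6], [-0.6, 3.0], [2.5, -2.4], [-0.7, 2.8], [-0.3, -2.3], [-1.1, 0.6]]
0.16536494659260983 [551.16079753 162.71899061] res [[-2.0, -1.6], [-3.1, -0.7], [2.2, -4.0], [0.2, 3.0], [-0.9, -4.2], [-1.1, 0.5], [1.0, -0.5], [0.1, 4.1], [3.4, -1.2], [0.0, 4.0], [0.5, -1.1], [-0.3, 1.8]]
well [496.10118207  97.76948141]
deck [487.04750501 152.01919046]
box in bal [-65.29336522 -61.00308184] dish guess [595.54034554 200.5403565 ]
[-28.21393869 -26.53663254]
[-31.02405603 -97.44130968]
[-103.60567392  -94.95962764]
[-100.77922689  -24.56459091]
stirrer [[ 648. -103.]
 [ 620. -248.]
 [ 469.  -72.]
 [ 443. -215.]]
```

```bash
cat >> h.py <<'E'
from scipy.spatial.transform import Rotation as Ro
TH=0.1654; T=np.array([551.2,162.7]); RB=Ro.from_euler('z',TH)
def state():
    o=readout.get_obs(); p=np.array(o['tcp_pos']); R=Ro.from_euler('xyz',o['tcp_rot'])
    print('t',round(o['time'],2),'bal',(RB.inv().apply(p-[*T,0])).round(1),'F',np.round(o['force'],1),'op',round(o['opening'],1),'rot',np.round(o['tcp_rot'],3)); return p,R
def go(x,y,z):
    p,R=state(); g=RB.apply([x,y,0])+[*T,z]; G=Ro.from_euler('xyz',[np.pi,0,TH+np.pi/2])
    print('shift m',(R.inv().apply(g-p)/1000).round(4),'turn',(R.inv()*G).as_rotvec().round(3))
E
python3 -c "
from h import *
go(-65,-118,180)"
```

```text
t 0.1 bal [-506.6 -615.6  230.2] F [-0.1  0.2 -0.2] op 85.4 rot [-3.14  -0.     0.282]
shift m [ 0.4964 -0.4428  0.0512] turn [-1.000e-03 -2.000e-03 -1.454e+00]
```

```bash
python3 -m jog '[[[0.05,-0.045,0,0,0,-0.15],[0.1,-0.09,0,0,0,-0.3],[0.15,-0.135,0,0,0,-0.45],[0.2,-0.18,0,0,0,-0.6],[0.25,-0.225,0,0,0,-0.75]]]' 1; python3 -c "
from h import *
go(-65,-118,180)"
```

```text
time: 0.72
tcp_pos: [318.4, -261.0, 230.9]
tcp_rot: [-3.142, -0.0, 1.036]
force: [1.0, -0.3, -0.8]
opening: -0.3
t 0.72 bal [-299.3 -379.6  230.9] F [ 1.  -0.3 -0.8] op -0.3 rot [-3.142 -0.     1.036]
shift m [0.351  0.0107 0.051 ] turn [ 0.  -0.  -0.7]
```

```bash
python3 -m jog '[[[0.06,0.002,0,0,0,-0.14],[0.12,0.004,0,0,0,-0.28],[0.18,0.006,0.01,0,0,-0.42],[0.24,0.008,0.02,0,0,-0.56],[0.3,0.01,0.03,0,0,-0.7]]]' 1; python3 -m jog '[[[0.025,-0.04,0,0,0,0],[0.025,-0.04,0.01,0,0,0],[0.025,-0.04,0.01,0,0,0]]]' 1; python3 -c "
from h import *
go(-65,-118,120)"
```

```text
time: 1.35
tcp_pos: [481.1, -8.7, 200.7]
tcp_rot: [-3.141, 0.0, 1.737]
force: [1.3, -0.2, -0.6]
opening: -0.1
time: 1.72
tcp_pos: [436.6, 7.6, 190.4]
tcp_rot: [-3.141, 0.0, 1.732]
force: [-0.9, 1.2, 0.3]
opening: -0.2
t 1.73 bal [-138.6 -134.2  190.4] F [-0.9  1.2  0.3] op -0.2 rot [-3.141  0.     1.732]
shift m [0.0165 0.0736 0.0703] turn [-0.001  0.    -0.004]
```

```bash
python3 -m jog '[[[0.0165,0.0735,0.02,0,0,0],[0.0165,0.0735,0.04,0,0,0],[0.0165,0.0735,0.07,0,0,-0.004],[0.0165,0.0735,0.07,0,0,-0.004]]]' 1
python3 - <<'E'
from h import *
go(-65,-118,59)
a=snap('top','t.png');b=snap('scene','s.png')
A=cv2.resize(a['img'][150:260,150:300],(480,352),interpolation=2)
B=cv2.resize(b['img'][150:290,250:340],(226,352),interpolation=2)
cv2.imwrite('pics/m1.png',np.hstack([A,B])[:,:,::-1])
E
```

```text
time: 2.22
tcp_pos: [505.6, 34.9, 118.9]
tcp_rot: [-3.136, -0.001, 1.734]
force: [0.6, -0.2, -0.6]
opening: -0.1
t 2.23 bal [ -66.  -118.5  118.9] F [ 0.6 -0.2 -0.6] op -0.1 rot [-3.136e+00 -1.000e-03  1.734e+00]
shift m [0.0005 0.0013 0.0599] turn [-0.005 -0.001 -0.002]
```

View pics/m1.png

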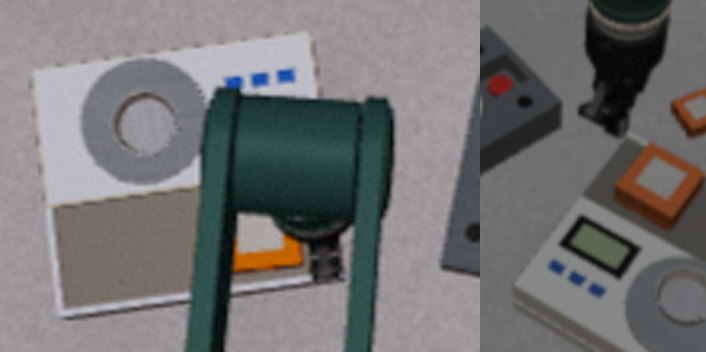

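The shut fingertips stand over the open end of the deck, to the −y side of the box and clear of it. I'll descend.

```bash
python3 -m jog '[[[0,0.001,0.02,0,0,0],[0,0.001,0.035,0,0,0],[0,0.001,0.045,0,0,0],[0,0.001,0.055,0,0,0],[0,0.001,0.059,0,0,0]]]' 1;python3 -m jog '[[[0.003,0,0,0,0,0],[0.006,0,0,0,0,0],[0.009,0,0,0,0,0],[0.012,0,0,0,0,0],[0.015,0,0,0,0,0]]]' 1
python3 - <<'E'
from h import *
state()
b=snap('scene','s2.png')
cv2.imwrite('pics/m2.png',cv2.resize(b['img'][170:290,270:390],(600,600),interpolation=2)[:,:,::-1])
E
```

```text
time: 2.95
tcp_pos: [507.6, 35.9, 61.7]
tcp_rot: [-3.141, -0.0, 1.736]
force: [0.1, -0.4, 0.3]
opening: -0.1
time: 3.58
tcp_pos: [505.8, 50.6, 62.7]
tcp_rot: [3.141, 0.001, 1.736]
force: [0.7, -1.0, 0.9]
opening: -0.4
t 3.58 bal [ -63.3 -103.1   62.7] F [ 0.7 -1.   0.9] op -0.4 rot [3.141e+00 1.000e-03 1.736e+00]
```

View pics/m2.png

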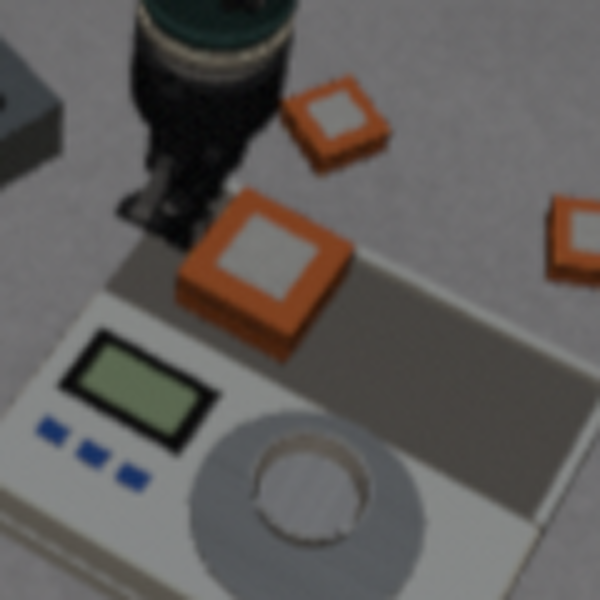

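The fingertip stands low beside the box's −y face. I'll push slowly.

```bash
for i in 1; do python3 -m jog '[[[0.005,0,0.001,0,0,0],[0.01,0,0.002,0,0,0],[0.015,0,0.002,0,0,0],[0.02,0,0.002,0,0,0],[0.025,0,0.002,0,0,0]]]' 1; done
python3 - <<'E'
from h import *
state()
b=snap('scene','s3.png')
hsv=cv2.cvtColor(b['img'],cv2.COLOR_RGB2HSV);m=cv2.inRange(hsv,(3,150,70),(18,255,255))
m=cv2.morphologyEx(m,cv2.MORPH_CLOSE,np.ones((3,3)))
for c in cv2.findContours(m,cv2.RETR_EXTERNAL,2)[0]:
    if cv2.contourArea(c)>300:
        P=ray(b,[cv2.minAreaRect(c)[0]],82); print(RB.inv().apply(P-[*T,0]).round(1))
E
```

```text
time: 4.25
tcp_pos: [501.1, 75.8, 60.1]
tcp_rot: [-3.141, -0.0, 1.736]
force: [0.3, -1.0, 0.5]
opening: -0.2
t 4.25 bal [-63.7 -77.5  60.1] F [ 0.3 -1.   0.5] op -0.2 rot [-3.141 -0.     1.736]
[[-58.4 -31.9  82. ]]
```

```bash
python3 -m jog '[[[0.005,0,0,0,0,0],[0.01,0,0,0,0,0],[0.015,0,0,0,0,0],[0.02,0,0,0,0,0],[0.025,0,0,0,0,0]]]' 1; python3 -m jog '[[[0.005,0,0,0,0,0],[0.01,0,0,0,0,0],[0.015,0,0,0,0,0],[0.02,0,0,0,0,0],[0.025,0,0,0,0,0]]]' 1;  python3 -m jog '[[[0.005,0,0,0,0,0],[0.01,0,0,0,0,0],[0.014,0,0,0,0,0],[0.014,0,0,0,0,0]]]' 1
python3 - <<'E'
from h import *
state()
b=snap('scene','s4.png')
hsv=cv2.cvtColor(b['img'],cv2.COLOR_RGB2HSV);m=cv2.inRange(hsv,(3,150,70),(18,255,255))
m=cv2.morphologyEx(m,cv2.MORPH_CLOSE,np.ones((3,3)))
for c in cv2.findContours(m,cv2.RETR_EXTERNAL,2)[0]:
    if cv2.contourArea(c)>300:
        P=ray(b,[cv2.minAreaRect(c)[0]],82); print(RB.inv().apply(P-[*T,0]).round(1))
cv2.imwrite('pics/m3.png',cv2.resize(b['img'][170:290,270:390],(600,600),interpolation=2)[:,:,::-1])
E
```

```text
time: 4.92
tcp_pos: [497.1, 100.4, 60.3]
tcp_rot: [-3.142, -0.0, 1.736]
force: [1.2, -1.6, 0.2]
opening: 0.0
time: 5.55
tcp_pos: [493.1, 125.0, 60.3]
tcp_rot: [3.141, 0.0, 1.736]
force: [-0.9, -0.4, -0.2]
opening: -0.1
time: 6.05
tcp_pos: [490.8, 138.9, 60.4]
tcp_rot: [3.141, -0.0, 1.736]
force: [-0.1, -0.1, -0.3]
opening: 0.0
t 6.05 bal [-63.5 -13.5  60.4] F [-0.1 -0.1 -0.3] op 0.0 rot [ 3.141 -0.     1.736]
[[-62.6  32.3  82. ]]
```

View pics/m3.png

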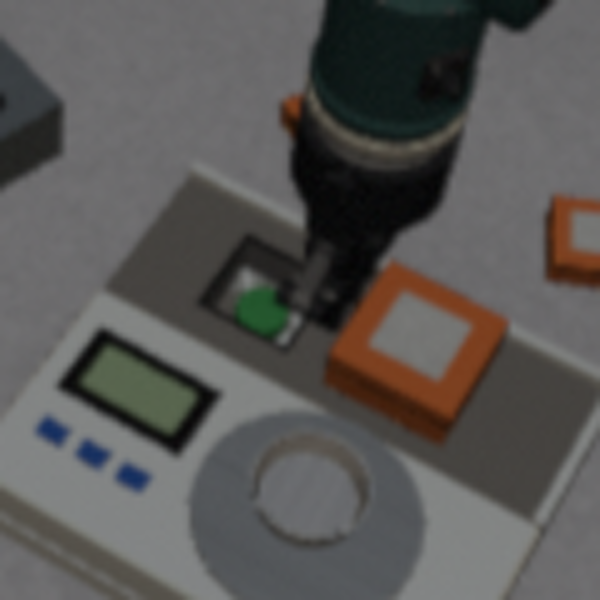

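Box centre is at y ≈ +32 mm, flat on the deck, and the well with its green key is fully open. Next: back off, rise and locate the key.

```bash
python3 -m jog '[[[-0.008,0,0,0,0,0],[-0.012,0,-0.03,0,0,0],[-0.02,0,-0.06,0,0,0],[-0.0415,-0.0015,-0.09,0,0,0],[-0.0415,-0.0015,-0.09,0,0,0]]]' 1
python3 - <<'E'
from h import *
go(-65,-55,52)
for n in('scene','top'):
    b=snap(n,n+'5.png')
    hsv=cv2.cvtColor(b['img'],cv2.COLOR_RGB2HSV);m=cv2.inRange(hsv,(50,120,40),(75,255,255))
    for c in cv2.findContours(m,cv2.RETR_EXTERNAL,2)[0]:
        if cv2.contourArea(c)>10:
            r=cv2.minAreaRect(c);P=ray(b,[r[0]],34); q=RB.inv().apply(P-[*T,0]).round(1)[0]
            if abs(q[0])<150 and abs(q[1])<150: print(n,r,q)
    if n=='scene': cv2.imwrite('pics/m4.png',cv2.resize(b['img'][170:290,270:390],(600,600),interpolation=2)[:,:,::-1])
E
```

```text
time: 6.72
tcp_pos: [498.3, 95.9, 153.6]
tcp_rot: [3.135, 0.001, 1.733]
force: [-0.1, -0.2, 0.3]
opening: 0.3
t 6.72 bal [-63.2 -57.1 153.6] F [-0.1 -0.2  0.3] op 0.3 rot [3.135e+00 1.000e-03 1.733e+00]
shift m [ 0.0022 -0.0025  0.1016] turn [ 0.007  0.001 -0.003]
scene ((321.7500305175781, 232.25003051757812), (8.485280990600586, 7.77817440032959), 45.0) [-62.5 -54.2  34. ]
```

View pics/m4.png

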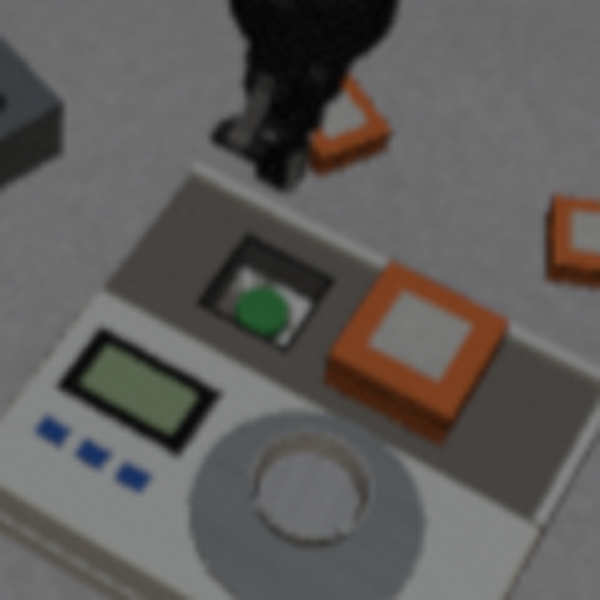

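The well is clear, and the key appears at about (−62.5, −54) mm on the balance, which agrees with the model. I'll descend over it in stages.

```bash
python3 -m jog '[[[0.0025,-0.001,0.03,0.006,0,-0.003],[0.0025,-0.001,0.06,0.006,0,-0.003],[0.0025,-0.001,0.08,0.006,0,-0.003],[0.0025,-0.001,0.095,0.006,0,-0.003],[0.0025,-0.001,0.095,0.006,0,-0.003]]]' 1; python3 -m jog '[[[0,0,0.005,0,0,0],[0,0,0.01,0,0,0],[0,0,0.015,0,0,0],[0,0,0.019,0,0,0],[0,0,0.019,0,0,0]]]' 1; python3 -c "
from h import *
go(-64,-54.5,28)"
```

```text
time: 7.45
tcp_pos: [493.1, 99.7, 53.1]
tcp_rot: [-3.131, -0.0, 1.739]
force: [0.1, -0.2, 0.3]
opening: -0.3
time: 8.07
tcp_pos: [494.3, 99.6, 35.9]
tcp_rot: [-3.135, -0.0, 1.739]
force: [-0.1, 0.4, 0.7]
opening: -0.2
t 8.07 bal [-66.5 -52.9  35.9] F [-0.1  0.4  0.7] op -0.2 rot [-3.135 -0.     1.739]
shift m [-0.0016  0.0025  0.0079] turn [-0.007 -0.     0.003]
```

```bash
python3 -m jog '[[[-0.001,0.002,0,-0.006,0,0],[-0.001,0.002,0.001,-0.006,0,0],[-0.001,0.002,0.002,-0.006,0,0],[-0.001,0.002,0.003,-0.006,0,0],[-0.001,0.002,0.004,-0.006,0,0]]]' 1; python3 -m jog '[[[0,0,0.001,0,0,0],[0,0,0.002,0,0,0],[0,0,0.003,0,0,0],[0,0,0.003,0,0,0]]]' 1
```

```text
time: 8.7
tcp_pos: [496.9, 98.9, 32.6]
tcp_rot: [3.141, 0.0, 1.739]
force: [-2.1, -0.4, 2.8]
opening: -0.0
time: 9.2
tcp_pos: [496.9, 98.9, 29.6]
tcp_rot: [3.141, 0.0, 1.739]
force: [-2.0, 0.3, 5.4]
opening: 0.2
```

```bash
python3 -m jog '[[[0,0,0.001,0,0,0],[0,0,0.002,0,0,0],[0,0,0.002,0,0,0]]]' 1
```

```text
time: 9.57
tcp_pos: [496.9, 98.9, 29.0]
tcp_rot: [3.141, 0.0, 1.739]
force: [-5.0, -0.5, 11.3]
opening: -0.3
```

Fully down: 11 N, and motion has stopped at z ≈ 29. Hold, then release.

```bash
python3 -m jog '[[[0,0,0.0005,0,0,0],[0,0,0.0005,0,0,0],[0,0,0.0005,0,0,0],[0,0,0.0005,0,0,0],[0,0,0.0005,0,0,0]]]' 1; python3 -m jog '[[[0,0,0,0,0,0],[0,0,0,0,0,0],[0,0,0,0,0,0],[0,0,0,0,0,0],[0,0,0,0,0,0]]]' 1; python3 -m jog '[[[0,0,-0.004,0,0,0],[0,0,-0.01,0,0,0],[0,0,-0.03,0,0,0],[0,0,-0.07,0,0,0],[0,0,-0.12,0,0,0]]]' 1; python3 -m jog '[[[-0.05,0,-0.03,0,0,0],[-0.1,-0.04,-0.03,0,0,0],[-0.12,-0.08,-0.03,0,0,0],[-0.14,-0.12,-0.03,0,0,0],[-0.14,-0.12,-0.03,0,0,0]]]' 1
python3 - <<'E'
from h import *
state()
b=snap('scene','s6.png');a=snap('top','t6.png')
for s in(b,a):
    hsv=cv2.cvtColor(s['img'],cv2.COLOR_RGB2HSV);m=cv2.inRange(hsv,(3,150,70),(18,255,255))
    m=cv2.morphologyEx(m,cv2.MORPH_CLOSE,np.ones((3,3)))
    for c in cv2.findContours(m,cv2.RETR_EXTERNAL,2)[0]:
        if cv2.contourArea(c)>300: print(RB.inv().apply(ray(s,[cv2.minAreaRect(c)[0]],82)-[*T,0]).round(1))
    m=cv2.inRange(hsv,(50,120,40),(75,255,255))
    for c in cv2.findContours(m,cv2.RETR_EXTERNAL,2)[0]:
        r=cv2.minAreaRect(c);q=RB.inv().apply(ray(s,[r[0]],34)-[*T,0])[0]
        if abs(q[0])<150 and abs(q[1])<150: print('key',r,q.round(1))
A=cv2.resize(a['img'][150:260,150:300],(480,352),interpolation=2)
B=cv2.resize(b['img'][170:290,280:390],(323,352),interpolation=2)
cv2.imwrite('pics/m6.png',np.hstack([A,B])[:,:,::-1][:,:800])
E
```

```text
time: 10.2
tcp_pos: [497.0, 98.9, 28.9]
tcp_rot: [3.141, 0.0, 1.739]
force: [-5.6, -0.3, 13.5]
opening: -0.4
time: 10.82
tcp_pos: [497.0, 98.9, 28.9]
tcp_rot: [3.141, 0.0, 1.739]
force: [-6.4, -1.1, 14.6]
opening: 0.0
time: 11.45
tcp_pos: [495.6, 98.9, 145.9]
tcp_rot: [-3.138, -0.0, 1.739]
force: [0.8, -0.2, 0.6]
opening: 0.0
time: 12.08
tcp_pos: [400.3, -60.2, 176.2]
tcp_rot: [-3.141, 0.0, 1.735]
force: [1.0, 0.1, 0.3]
opening: -0.2
t 12.07 bal [-185.6 -195.   176.2] F [1.  0.1 0.3] op -0.2 rot [-3.141  0.     1.735]
[[-62.6  32.3  82. ]]
key ((321.7500305175781, 232.25003051757812), (8.485280990600586, 7.77817440032959), 45.0) [-62.5 -54.2  34. ]
[[-67.1  32.3  82. ]]
key ((230.0, 223.5), (9.0, 8.0), 90.0) [-65.9 -54.4  34. ]
```

View pics/m6.png

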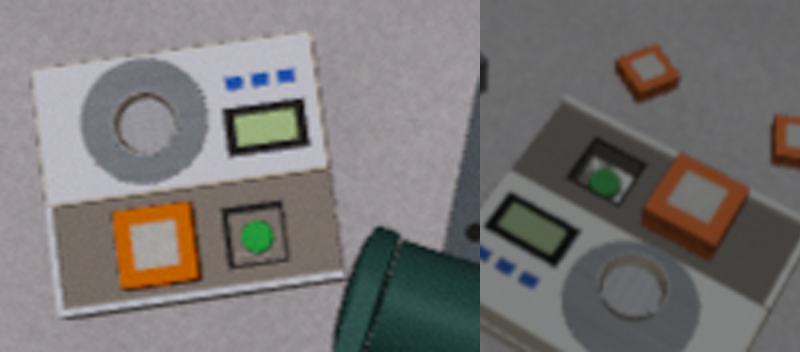

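Both views show the box flat at y ≈ +32 mm, the key back up in the open well, the dish unmoved and the arm clear. I'll hand the job in.

```bash
python3 -c "
from h import *
print(workorder.close_job())"
```

```text
the job is handed in; nothing more can be done
None
```

I slid the orange box off the well with the shut fingertips, pressed the green key fully down and let it come back up. I then handed the job in with the arm clear, at about 12 s of the 43 s allowed; no verdict is reported.

- **Box:** I pushed it slowly along the deck, with readings during the push of about 2 N or less. Both cameras then put its centre at y ≈ +32 mm on the balance. It looked flat on the deck, with the well completely open.
- **Green key:** I held it down for about 1.3 s at 11–15 N, and the fingertips stopped at 28.9 mm above the bench, against 29 mm expected for fully down. After release, the scene camera showed it at the same pixels as before the press, which points to it being back up. There is no direct reading of the key's travel.
- **Sideways force:** During the hold the wrist also read about 6 N sideways. I can't tell whether that was friction on the key or a light touch on the well's wall. It went away on release.
- **Other things:** In the last pictures the dish looked unmoved. I never moved over the stirrer's red key low enough to touch it. The rest of the bench was not measured again.
- **Disagreement:** The two cameras differ by about 4 mm in x for the box and the key, which does not affect the result.

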